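# Switch on the hydride line in the safe order

## Robot

A 7-joint arm with a two-finger parallel gripper is mounted at the origin on the work surface. World frame = base frame: x ahead of the robot, y to its left, z up, the work surface at z = 0. Lengths are in m, angles in rad, forces in N, time in s.
With the tool pointing down it reaches from about 0.4 to 0.875 m from the base axis. Payload 19.3 kg.
Tool frame: the origin (TCP) lies on the centre line of the jaws, within the pads' length; the fingertips stand 14 mm ahead of it and the grasp point (between the pads) lies 5 mm behind it; z points along the fingers, y is the line along which they close (so a half turn about z gives the same grasp; the last joint's range is limited). The gripper opens to 85 mm and grips with 20 to 120 N. Pads are 22 mm wide; open, the fingers measure 114 mm over their backs; the gripper's body (76 mm by 85 mm) begins 54 mm behind the grasp point. The pads swing forward as they close: fully open they stand 13 mm farther back than shut.
Start: joints at [1.051, 0.521, -0.036, 1.599, 0.021, 1.021, -0.113], TCP at [0.272, -0.563, 0.245] pointing down, gripper open.
Joint ranges: [-2.91, 2.91], [-0.3, 2.13], [-1.5, 1.42], [0.17, 2.43], [-1.26, 4.41], [0.16, 1.93], [-2.52, 2.52]. Speed limits (rad/s): [1.89, 1.89, 2.39, 2.39, 3.01, 3.01, 3.01].

## Interface

Orientations are given as [roll, pitch, yaw] about the fixed x, y, z axes, in that order (R = Rz(yaw) Ry(pitch) Rx(roll)).
In Python, from workcell import bot, grab_frame, regions_of gives the robot as it stands. The module is installed in compiled form; this text tells all that it offers.
- The arm moves only by the tool play_rows, never from a script. Its argument "plan" is a list of rows, each a list of 3 entries, a list of its own where there are three numbers: the shift along the tool's x, y, z in units of 2.5 cm (1.0 is 2.5 cm), then the turn, a rotation vector about the tool's x, y, z in units of 0.15 rad (1.0 is 0.15 rad), then the closure, from -1 (fully open) to 1 (shut). In form: [[[tx, ty, tz], [rx, ry, rz], jaw], ...]. A call has 1 to 20 rows; each row shifts and turns the commanded pose from where the row before left it, along the tool's axes as they then stand; what a row does not reach is not made up. A row lasts 1/8 s, in which the tool goes at most 62.5 mm and 10.7 degrees, less where a joint would pass 70% of its speed; a pose out of reach is approached as far as the arm can. A call with a number of a shift or a turn outside -1 to 1 is refused whole. A call with a gripper value outside its range is refused whole. The fingers move at their own pace and stop on an object; "newtons" is the grip in N (left out, the last holds). Time passes only in rows, so rows that do not move let the fingers close. It gives the time, the measured TCP pose, the force, the opening and the grip force at its end, in the units of the state.
- bot.observe(): the state, without advancing time (a new reading comes with each control period).
- grab_frame(name): name is "side" or "top" or "wrist"; returns a dict with "pixels" (400x640x3 uint8, red, green, blue), "depth" (400x640 float32, m along the optical axis (not along the pixel's ray), 0 where there is no reading), "camera_matrix" (3x3 intrinsics, pixels), "R" (3x3) and "t" (3): a world point X has camera coordinates R X + t. Camera axes: x right, y down, z forward; pixel columns grow to the right and rows downward; lengths in m; the calibration is good to about 2 mm. A picture is of the moment at which its call begins.
- bot.job_done(): hands the job in; it is judged then, once.
Trained networks look in the newest picture that a camera, given by its name, has taken for a name from the list of things; names that differ only in an ending like _2 or _b are one class to them, and where a whole thing is asked for, a point or a joint stands for the part that bears it (a point fixed in the world has none). Each returns a list of dicts, best first, with "p" (0 to 1); they miss things now and then, are a little off and sometimes report something else, mostly with a low value. They report only what shows in the picture. A call takes as long as a camera call. They do not tell look-alikes from the thing itself.
- regions_of(thing, camera): "mask" (400x640 bool, what is visible of it) and "box" ([left, top, right, bottom] in pixels, round what is visible of it).
The state is a dict: "clock": time; "qpos": joint angles; "qd": joint speeds; "joint_efforts": joint torques, N m; "position": TCP position; "tool_rot": TCP orientation; "force": force on the tool from outside, world axes, zero at the start; "moment": the same for the moment, N m; "grip_width": finger opening in m; "finger_force": force on a finger pad.
Only numpy, scipy, OpenCV 4.12 (cv2) and the standard library are available. Lean on these libraries where they do the work, as an engineer would, in place of code of your own. Each camera call takes 0.05 s, during which the arm holds its last target. There are 200 camera calls.

## Task

Bring up the hydride line in the safe order: switch on the fume extractor (round fan on top) first, then the argon controller (blue, with the flow tubes), then the peristaltic pump (orange clips), pressing the raised, white-barred end of each red rocker switch until it goes over. Use light fingertip presses only: do not lift or shove the units, leave the glassware and other things on the bench where they stand, and finish with all three switched on.

Things in the scene. Friction and masses are not known exactly. Their poses are not given: they have to be found in the camera images.
- extractor: Bench fume extractor, 2.6 kg: light-grey box 150 mm wide, x -100..+115, rear housing 134 high from x = +25, round black fan with blue blades under a wire guard on top (to 155). Loose, on feet. Origin: on the bench, mid-width, 100 behind its front; x front to back (yaw 0: front faces the robot), y left, z up. Console slopes up 10 degrees: 56 high at x = -100, 79 at x = +30
- extractor_switch (a joint): this unit's red rocker, 40 x 24 mm, rad: 0 = off (front half parallel to the console, rear half up 17 degrees), 0.3 = on (rear half parallel to it, 9 mm off it). Pivot along y at x = -62, y = +35, 72 high in the unit's frame. Over-centre spring: about 2 N on the raised end starts it, past 0.17 it snaps over and stays; then the seat gives 1 mm per 4 N
- argon: Argon controller, 2.4 kg: blue box 150 mm wide, x -100..+95, rear housing 150 high from x = +40 with two clear flow tubes, black valves (out to x = +10), round gauge; brass ports on top (to 174). Loose, on feet. Origin: on the bench, mid-width, 100 behind its front; x front to back (yaw 0: front faces the robot), y left, z up. Console slopes up 10 degrees: 56 high at x = -100, 79 at x = +30
- argon_switch (a joint): this unit's red rocker, 40 x 24 mm, rad: 0 = off (front half parallel to the console, rear half up 17 degrees), 0.3 = on (rear half parallel to it, 9 mm off it). Pivot along y at x = -62, y = +35, 72 high in the unit's frame. Over-centre spring: about 2 N on the raised end starts it, past 0.17 it snaps over and stays; then the seat gives 1 mm per 4 N
- pump: Peristaltic pump, 2.9 kg: white box 150 mm wide, x -100..+100; at the rear from x = +25 a roller head under four orange clips (top at 141) and a white motor housing. Loose, on feet. Origin: on the bench, mid-width, 100 behind its front; x front to back (yaw 0: front faces the robot), y left, z up. Console slopes up 10 degrees: 56 high at x = -100, 79 at x = +30
- pump_switch (a joint): this unit's red rocker, 40 x 24 mm, rad: 0 = off (front half parallel to the console, rear half up 17 degrees), 0.3 = on (rear half parallel to it, 9 mm off it). Pivot along y at x = -62, y = +35, 72 high in the unit's frame. Over-centre spring: about 2 N on the raised end starts it, past 0.17 it snaps over and stays; then the seat gives 1 mm per 4 N
- vial: amber glass vial, 28 across, 58 high. Origin: centre of its underside. Stands loose on the bench; to be left alone
- tube: clear sample tube with a blue cap, 34 across, 106 high. Origin: centre of its underside. Stands loose on the bench; to be left alone
- beaker: empty glass beaker, 68 across, 85 high. Origin: centre of its underside. Stands loose on the bench; to be left alone
- tipbox: yellow pipette-tip box, 80 x 115, 67 high. Origin: centre of its underside. Stands loose on the bench; to be left alone
- reagent: glass bottle with a blue cap, 80 across, 150 high. Origin: centre of its underside. Stands loose on the bench; to be left alone
- washer: white wash bottle, 72 across, red cap and bent red spout up to 198 high. Origin: centre of its underside. Stands loose on the bench; to be left alone
- rack: white rack with ten capped tubes, 70 x 180, 102 high. Origin: centre of its underside. Stands loose on the bench; to be left alone
- extractor_switch_on (a point): middle of the top edge of the rear (ON) end of the rocker, the end farther from the unit's front, with a white bar on it (the other end has a white ring). In the unit's frame it stands at x = -44, y = +35, 81 mm above the bench while off, and at x = -42, 75 mm when on; it moves with the rocker
- argon_switch_on (a point): middle of the top edge of the rear (ON) end of the rocker, the end farther from the unit's front, with a white bar on it (the other end has a white ring). In the unit's frame it stands at x = -44, y = +35, 81 mm above the bench while off, and at x = -42, 75 mm when on; it moves with the rocker
- pump_switch_on (a point): middle of the top edge of the rear (ON) end of the rocker, the end farther from the unit's front, with a white bar on it (the other end has a white ring). In the unit's frame it stands at x = -44, y = +35, 81 mm above the bench while off, and at x = -42, 75 mm when on; it moves with the rocker
There are look-alikes about, which are no part of the job. Of the things shaped like the argon, the blue one is meant.

How it is judged:
On the way, in this order (a step that is already met when the one before it is completed fails the run):
1. the fume extractor is switched on (value of joint extractor_switch above 0.25 rad), for 0.1 s.
2. then the argon controller is switched on (value of joint argon_switch above 0.25 rad), for 0.1 s.
3. then the peristaltic pump is switched on (value of joint pump_switch above 0.25 rad), for 0.1 s.
At the end, for the whole second after the job is handed in: all three rockers on (over 0.25 of 0.3 rad); each unit upright, at rest and within 15 mm of where it stood; the seven other things upright and within 20 mm of where they stood (value of joint each of extractor_switch, argon_switch, pump_switch above 0.25 rad and linear speed of each of extractor, argon, pump below 0.01 m/s and angle between each of extractor, argon, pump's own z axis and vertical below 0.05 rad and distance of each of extractor, argon, pump from where it was at the start of the episode below 0.015 m and distance of each of vial, tube, beaker, tipbox, reagent, washer, rack from where it was at the start of the episode below 0.02 m and angle between each of vial, tube, beaker, tipbox, reagent, washer, rack's own z axis and vertical below 0.2 rad); the robot touches nothing.
It fails at once if the argon is switched on before the extractor, or the pump before the argon or the extractor ((value of joint argon_switch above 0.2 rad and value of joint extractor_switch below 0.15 rad) or (value of joint pump_switch above 0.2 rad and value of joint argon_switch below 0.15 rad) or (value of joint pump_switch above 0.2 rad and value of joint extractor_switch below 0.15 rad)).
It fails at once if a unit is pressed with more than 20 N by the fingers, or with anything but the fingers ((contact force between the fingers and extractor above 20 N or contact force between the arm and extractor above 2 N) or (contact force between the fingers and argon above 20 N or contact force between the arm and argon above 2 N) or (contact force between the fingers and pump above 20 N or contact force between the arm and pump above 2 N)).
It fails at once if a unit is shoved, lifted or carried: more than 15 mm from where it stood, or tipped by more than 0.1 rad (distance of any of extractor, argon, pump from where it was at the start of the episode above 0.015 m or angle between any of extractor, argon, pump's own z axis and vertical above 0.1 rad).
It fails at once if one of the other things is moved by more than 20 mm or tipped (distance of any of vial, tube, beaker, tipbox, reagent, washer, rack from where it was at the start of the episode above 0.02 m or angle between any of vial, tube, beaker, tipbox, reagent, washer, rack's own z axis and vertical above 0.2 rad).
It also fails if it takes over 48 s, if anything falls off the work surface, if the arm or the gripper's body presses on something with over 40 N, if the wrist force passes 120 N, or if a joint passes its speed limit or range.

## Working session

There is one attempt and no reset: what is moved stays moved. The work goes in short steps, Python scripts to look and compute and a tool call to move; the robot and the scene stay as the last step left them, time stands still between calls to the robot, and variables do not carry over. Pictures are saved under pics/ and viewed, at most 10 in all, crops included, and the job is handed in when it is done.

Besides the shell and the picture viewer there is one more tool, called by a JSON object that holds its "op" and its "data". play_rows: Moves the arm, as the interface text tells. Its arguments: {"type":"object","properties":{"plan":{"type":"array"},"newtons":{"type":"number"}},"required":["plan"]}

```bash
mkdir -p pics; cat > h.py <<'E'
import numpy as np, cv2
from workcell import bot, grab_frame, regions_of
def world(f,mask=None):
    d=f["depth"];K=f["camera_matrix"];v,u=np.nonzero((d>0)&(mask if mask is not None else True))
    z=d[v,u];c=np.stack([(u-K[0,2])/K[0,0]*z,(v-K[1,2])/K[1,1]*z,z],1)
    return (c-f["t"])@f["R"],u,v
def proj(f,X):
    c=f["R"]@np.asarray(X)+f["t"];p=f["camera_matrix"]@c;return p[:2]/p[2]
E
python3 - <<'E'
from h import *
for n in("top","side"):
    f=grab_frame(n);cv2.imwrite(f"pics/{n}1.png",f["pixels"][:,:,::-1]);print(n,-f["R"].T@f["t"])
    for t in("extractor","argon","pump","extractor_switch","argon_switch","pump_switch","vial","tube","beaker","tipbox","reagent","washer","rack"):
        for r in regions_of(t,n)[:4]:
            X,u,v=world(f,r["mask"]);print(t,round(r["p"],2),np.round(r["box"]).astype(int),np.round(np.median(X,0),3) if len(X) else 0, np.round(X[:,2].max(),3) if len(X) else 0)
print(bot.observe())
E
```

```text
top [0.30104526 0.00328394 1.34069856]
extractor 0.84 [213 142 265 224] [0.594 0.28  0.076] 0.161
argon 0.98 [305 164 353 229] [ 0.543 -0.018  0.074] 0.179
argon 0.69 [164 246 227 322] [0.262 0.41  0.074] 0.18
pump 0.75 [392 158 444 229] [ 0.555 -0.303  0.075] 0.147
extractor_switch 0.51 [222 196 231 208] [0.524 0.326 0.073] 0.083
extractor_switch 0.34 [361 117 386 151] [ 0.752 -0.163  0.104] 0.156
argon_switch 0.58 [313 205 324 222] [0.482 0.019 0.072] 0.085
argon_switch 0.53 [192 253 206 269] [0.336 0.401 0.073] 0.085
argon_switch 0.42 [220 198 230 210] [0.521 0.326 0.073] 0.084
pump_switch 0.55 [402 207 412 218] [ 0.49  -0.27   0.073] 0.085
vial 0.45 [221 195 229 211] [0.521 0.326 0.072] 0.084
vial 0.43 [368 193 376 203] [ 0.535 -0.158  0.056] 0.062
beaker 0.6 [245 243 271 264] [0.359 0.224 0.025] 0.09
tipbox 0.87 [342 241 381 268] [ 0.35  -0.127  0.067] 0.074
reagent 0.7 [359 118 387 149] [ 0.753 -0.162  0.102] 0.156
washer 0.7 [434 255 471 286] [ 0.314 -0.393  0.119] 0.199
washer 0.62 [287 122 343 149] [0.756 0.035 0.058] 0.108
rack 0.9 [287 121 341 149] [0.756 0.035 0.058] 0.10
[... 1257 characters left out ...]
11
{'clock': 1.4, 'qpos': array([ 1.05079355,  0.52139378, -0.03630091,  1.59948966,  0.02118928,
        1.02111663, -0.11278937]), 'qd': array([-0.00020751,  0.00181691, -0.00061654, -0.00189896,  0.00134795,
       -0.00048945,  0.00091922]), 'joint_efforts': array([ 1.11948677e-03, -9.26831174e+01,  1.97897986e+00, -3.70248234e+01,
        1.81789737e-02,  2.00979332e-03,  3.84216563e-06]), 'position': array([ 0.27172006, -0.56283549,  0.24529835]), 'tool_rot': array([-3.14156889e+00, -8.17505653e-06,  4.49765488e-01]), 'force': array([ 0.71991111, -0.6626939 ,  0.26928888]), 'moment': array([ 0.00656298, -0.00332154, -0.03282086]), 'finger_force': 0.0, 'grip_width': 0.08563463751355474}
```

View pics/top1.png

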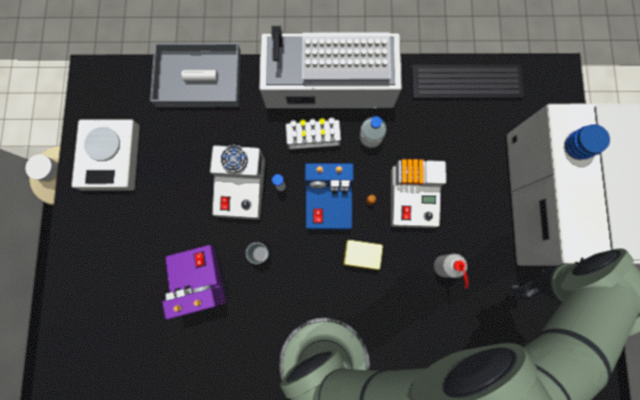

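View pics/side1.png

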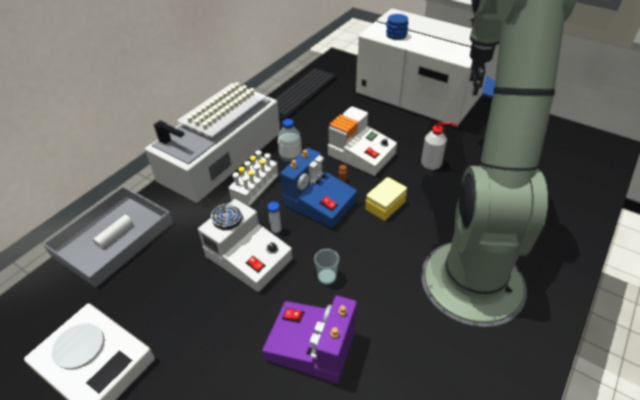

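The top view shows the extractor (fan, switch at 226,202), the blue argon controller (318,215) and the pump (orange clips, switch at 407,212). There are two argon-shaped units: blue at (329,196) and purple at (195,284). Blue is the one meant, by the description, and the purple one is the look-alike. I'll measure the red rockers from both views and confirm the choice in one crop.

```bash
python3 - <<'E'
from h import *
roi={"extractor":(.521,.328),"argon":(.481,.021),"pump":(.490,-.268)}
for n in("top","side"):
    f=grab_frame(n);P=f["pixels"].astype(int)
    red=(P[...,0]>110)&(P[...,1]<90)&(P[...,2]<90)
    for t,c in roi.items():
        X,u,v=world(f,red);k=np.hypot(*(X[:,:2]-c).T)<.04;Y=X[k]
        r=cv2.minAreaRect((Y[:,:2]*1000).astype(np.float32))
        print(n,t,k.sum(),"rect mm",np.round(r[0],1),np.round(r[1],1),round(r[2],1),"z",np.round(np.percentile(Y[:,2],[5,50,97]),3))
        # unit body: console points -> rect
        X,u,v=world(f);k=(np.hypot(*(X[:,:2]-np.array(c)-[.06,-.035]).T)<.15)&(X[:,2]>.05)&(X[:,2]<.081)&(X[:,0]<c[0]+.07)&(X[:,0]>c[0]-.05)
        k&=abs(X[:,1]-c[1]+.035)<.095
        m=np.zeros((300,300),np.uint8);q=((X[k][:,:2]-np.array(c)+.15)*1000).astype(int);m[q[:,0],q[:,1]]=255
        m=cv2.morphologyEx(m,cv2.MORPH_CLOSE,np.ones((7,7)));m=cv2.morphologyEx(m,cv2.MORPH_OPEN,np.ones((15,15)))
        cc=max(cv2.findContours(m,0,2)[0],key=cv2.contourArea);r=cv2.minAreaRect(cc)
        print("   console rect (y,x)mm",np.round(np.array(r[0])+np.array(c)[::-1]*1000-150,1),np.round(r[1],1),round(r[2],1))
    if n=="top":
        cr=f["pixels"][135:235,200:450,::-1];cv2.imwrite("pics/crop.png",cv2.resize(cr,None,fx=3.2,fy=3.2,interpolation=2))
E
```

```text
top extractor 101 rect mm [520.8 328.2] [26.6 39.4] 86.4 z [0.064 0.072 0.083]
   console rect (y,x)mm [288.5 534.5] [111. 151.] 90.0
top argon 106 rect mm [479.5  18.7] [43.7 26.4] 0.1 z [0.063 0.071 0.08 ]
   console rect (y,x)mm [-18. 494.] [110. 146.] 90.0
top pump 94 rect mm [ 488.6 -268.7] [42.8 23.2] 0.7 z [0.065 0.072 0.083]
   console rect (y,x)mm [-307.5  503.5] [111. 149.] 90.0
side extractor 106 rect mm [519.8 332.7] [25.5 38.5] 84.1 z [0.062 0.07  0.079]
   console rect (y,x)mm [296.  534.4] [151.4 110.7] 0.6
side argon 85 rect mm [477.5  22.1] [29.9 37.5] 83.1 z [0.063 0.07  0.081]
   console rect (y,x)mm [-12. 495.] [108. 148.] 90.0
side pump 49 rect mm [ 489.3 -264.7] [23.2 40.2] 87.5 z [0.062 0.069 0.077]
   console rect (y,x)mm [-257.5  489. ] [74. 59.] 90.0
```

View pics/crop.png

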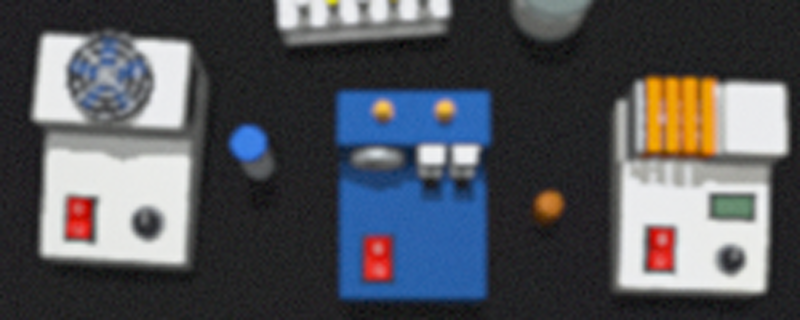

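The crop confirms three units: extractor with fan on the left (switch at 80,218), blue argon in the middle (378,258) and pump with orange clips on the right (660,250). All have their fronts towards the robot. I'll move to the extractor first, with the jaws shut.

{"op": "play_rows", "data": {"plan": [[[0,0,-1],[0,0,1],1],[[0,0,-1],[0,0,1],1],[[0,0,0],[0,0,1],1],[[1,-1,0],[0,0,0],1],[[1,-1,0],[0,0,0],1],[[1,-1,0],[0,0,0],1],[[1,-1,0],[0,0,0],1],[[1,-1,0],[0,0,0],1],[[1,-1,0],[0,0,0],1],[[1,-1,0],[0,0,0],1],[[1,-1,0],[0,0,0],1],[[1,-1,0],[0,0,0],1],[[1,-1,0],[0,0,0],1],[[0,-1,0],[0,0,0],1],[[0,-1,0],[0,0,0],1],[[0,-1,0],[0,0,0],1],[[0,-1,0],[0,0,0],1],[[0,-1,0],[0,0,0],1],[[0,-1,0],[0,0,0],1]]}}

```text
clock: 3.88
position: [0.5217, -0.1621, 0.2954]
tool_rot: [3.142, -0.0, -0.0]
force: [0.5, -0.7, -0.0]
grip_width: 0.0
finger_force: 0.0
```

{"op": "play_rows", "data": {"plan": [[[0,-1,0],[0,0,0],1],[[0,-1,0],[0,0,0],1],[[0,-1,0],[0,0,0],1],[[0,-1,0],[0,0,0],1],[[0,-1,0],[0,0,0],1],[[0,-1,0],[0,0,0],1],[[0,-1,0],[0,0,0],1],[[0,-1,0],[0,0,0],1],[[0,-1,0],[0,0,0],1],[[0,-1,0],[0,0,0],1],[[0,-1,0],[0,0,0],1],[[0,-1,0],[0,0,0],1],[[0,-1,0],[0,0,0],1],[[0,-1,0],[0,0,0],1],[[0,-1,0],[0,0,0],1],[[0.6,-1,0],[0,0,0],1],[[0,-1,0],[0,0,0],1],[[0,-1,0],[0,0,0],1],[[0,-1,0],[0,0,0],1],[[0,-0.5,0],[0,0,0],1]]}}

```text
clock: 6.38
position: [0.5366, 0.3261, 0.2952]
tool_rot: [-3.141, 0.0, 0.001]
force: [0.4, -1.1, -0.1]
grip_width: 0.0002
finger_force: 0.0
```

{"op": "play_rows", "data": {"plan": [[[0,0,1],[0,0,0],1],[[0,0,1],[0,0,0],1],[[0,0,1],[0,0,0],1],[[0,0,1],[0,0,0],1],[[0,0,1],[0,0,0],1],[[0,0,1],[0,0,0],1],[[0,0,0.6],[0,0,0],1],[[0,0,0],[0,0,0],1]]}}

```text
clock: 7.38
position: [0.5367, 0.3243, 0.1297]
tool_rot: [3.141, 0.001, -0.0]
force: [0.0, -0.5, 1.5]
grip_width: 0.0
finger_force: 0.0
```

```bash
python3 - <<'E'
from h import *
s=bot.observe();print(s["position"],s["force"])
f=grab_frame("wrist");im=f["pixels"][:,:,::-1].copy()
p=proj(f,s["position"]-[0,0,.014]);print("tip px",p)
P=f["pixels"].astype(int);red=(P[...,0]>110)&(P[...,1]<90)&(P[...,2]<90)
X,u,v=world(f,red);k=np.hypot(X[:,0]-.52,X[:,1]-.33)<.05;Y=X[k]
if k.sum():
    print(k.sum(),Y.min(0),Y.max(0),Y[Y[:,2]>Y[:,2].max()-.002].mean(0))
# closest visible finger depths around the TCP
X,u,v=world(f);k=(np.hypot(*(X[:,:2]-s["position"][:2]).T)<.03)&(X[:,2]>.09);print("finger low z",np.percentile(X[k][:,2],[0,1,5]) if k.sum() else 0)
cv2.circle(im,tuple(int(a) for a in p),5,(0,255,0),1);cv2.imwrite("pics/w1.png",im)
E
```

```text
[0.53671643 0.32430844 0.12965114] [ 0.00912293 -0.49301431  1.45324129]
tip px [319.18814257 269.82750647]
1253 [0.51435151 0.31618171 0.06232903] [0.54456737 0.34187429 0.08204053] [0.53807442 0.32776018 0.08067428]
finger low z [0.11916766 0.12436023 0.1349055 ]
```

View pics/w1.png

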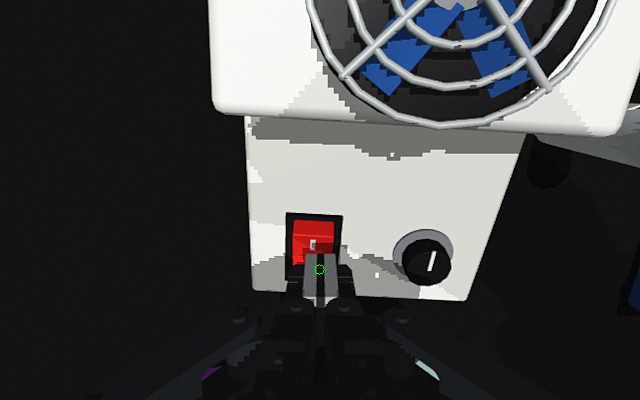

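The wrist view shows the closed fingertips over the raised end of the extractor rocker (313,243), on the barred end. I'll shift 4 mm left and press slowly.

{"op": "play_rows", "data": {"plan": [[[-0.1,-0.15,0.5],[0,0,0],1],[[0,0,0.6],[0,0,0],1],[[0,0,0.1],[0,0,0],1],[[0,0,0.08],[0,0,0],1],[[0,0,0.08],[0,0,0],1],[[0,0,0.08],[0,0,0],1],[[0,0,0],[0,0,0],1]]}}

```text
clock: 8.3
position: [0.5347, 0.3284, 0.0944]
tool_rot: [-3.141, -0.0, -0.0]
force: [0.9, -0.6, 1.2]
grip_width: -0.0005
finger_force: 0.7
```

{"op": "play_rows", "data": {"plan": [[[0,0,0.08],[0,0,0],1],[[0,0,0.08],[0,0,0],1],[[0,0,0],[0,0,0],1]]}}

```text
clock: 8.68
position: [0.5341, 0.3283, 0.09]
tool_rot: [3.141, 0.001, -0.0]
force: [0.1, -0.5, 0.3]
grip_width: 0.0003
finger_force: 0.0
```

{"op": "play_rows", "data": {"plan": [[[0,0,0.06],[0,0,0],1],[[0,0,0],[0,0,0],1]]}}

```text
clock: 8.93
position: [0.5345, 0.3284, 0.0888]
tool_rot: [-3.142, -0.0, -0.0]
force: [-0.4, 0.9, 2.0]
grip_width: 0.0002
finger_force: 0.9
```

{"op": "play_rows", "data": {"plan": [[[0,0,0.05],[0,0,0],1],[[0,0,0],[0,0,0],1],[[0,0,-1],[0,0,0],1],[[0,0,-1],[0,0,0],1],[[0,0,-1],[0,0,0],1],[[0,0,0],[0,0,0],1]]}}

```text
clock: 9.68
position: [0.5351, 0.3288, 0.1642]
tool_rot: [-3.14, -0.002, -0.0]
force: [0.8, 0.1, 0.6]
grip_width: -0.0001
finger_force: 0.0
```

```bash
cat > chk.py <<'E'
from h import *
import sys
c=np.array([float(a) for a in sys.argv[1:3]])
s=bot.observe();print(s["position"],s["clock"])
f=grab_frame("wrist")
P=f["pixels"].astype(int);red=(P[...,0]>110)&(P[...,1]<90)&(P[...,2]<90)
X,u,v=world(f,red);Y=X[(np.hypot(*(X[:,:2]-c).T)<.035)&(X[:,2]<.095)]
for a in np.arange(-.022,.024,.004):
    k=abs(Y[:,0]-c[0]-a)<.002
    if k.sum()>3: print(round(c[0]+a,3),k.sum(),"z",round(np.median(Y[k,2]),4),"y",np.round(np.percentile(Y[k,1],[2,98]),3))
cv2.imwrite(sys.argv[3],f["pixels"][:,:,::-1])
E
python3 chk.py .5205 .329 pics/w2.png
```

```text
[0.53509292 0.32878124 0.1642059 ] 9.675
0.502 19 z 0.074 y [0.325 0.342]
0.506 151 z 0.0738 y [0.319 0.342]
0.51 153 z 0.0733 y [0.318 0.342]
0.514 177 z 0.0728 y [0.318 0.341]
0.518 190 z 0.0723 y [0.317 0.341]
0.522 160 z 0.0722 y [0.318 0.341]
0.526 167 z 0.073 y [0.317 0.341]
0.53 154 z 0.0737 y [0.317 0.341]
0.534 155 z 0.0744 y [0.317 0.34 ]
0.538 193 z 0.0751 y [0.316 0.339]
0.542 131 z 0.0725 y [0.319 0.339]
```

The extractor is on: its rear half now lies parallel to the console, with the edge at 75 mm. Next is argon.

{"op": "play_rows", "data": {"plan": [[[0,0,-1],[0,0,0],1],[[0,0,-1],[0,0,0],1],[[-0.8,1,0],[0,0,0],1],[[-0.8,1,0],[0,0,0],1],[[0,1,0],[0,0,0],1],[[0,1,0],[0,0,0],1],[[0,1,0],[0,0,0],1],[[0,1,0],[0,0,0],1],[[0,1,0],[0,0,0],1],[[0,1,0],[0,0,0],1],[[0,1,0],[0,0,0],1],[[0,1,0],[0,0,0],1],[[0,1,0],[0,0,0],1],[[0,1,0],[0,0,0],1],[[0,0.36,0.5],[0,0,0],1],[[0,0,1],[0,0,0],1],[[0,0,1],[0,0,0],1],[[0,0,0.7],[0,0,0],1],[[0,0,0],[0,0,0],1]]}}

```text
clock: 12.1
position: [0.4932, 0.0199, 0.1307]
tool_rot: [-3.142, 0.003, 0.001]
force: [0.4, 0.3, 0.2]
grip_width: 0.0001
finger_force: 0.0
```

```bash
python3 chk.py .4785 .020 pics/w3.png
```

```text
[0.49320896 0.019918   0.13070401] 12.1
0.468 5 z 0.0626 y [0.032 0.032]
0.472 33 z 0.071 y [0.008 0.031]
0.476 56 z 0.0716 y [0.008 0.031]
0.48 140 z 0.0732 y [0.009 0.032]
0.484 173 z 0.075 y [0.008 0.032]
0.488 160 z 0.0771 y [0.008 0.031]
0.492 170 z 0.0792 y [0.008 0.031]
0.496 366 z 0.0796 y [0.008 0.031]
0.5 357 z 0.0741 y [0.008 0.031]
```

View pics/w3.png

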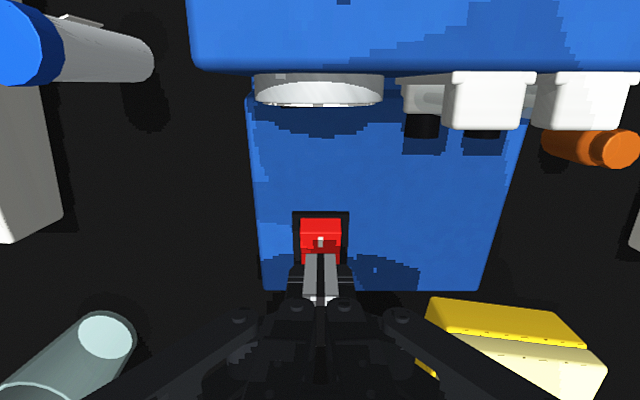

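The wrist view shows the fingertips centred on the raised end of the blue unit's rocker (320,240). Pressing now.

{"op": "play_rows", "data": {"plan": [[[0,0,0.7],[0,0,0],1],[[0,0,0.6],[0,0,0],1],[[0,0,0.1],[0,0,0],1],[[0,0,0.08],[0,0,0],1],[[0,0,0.08],[0,0,0],1],[[0,0,0.08],[0,0,0],1],[[0,0,0.06],[0,0,0],1],[[0,0,0],[0,0,0],1]]}}

```text
clock: 13.15
position: [0.4942, 0.0193, 0.09]
tool_rot: [3.142, 0.0, -0.0]
force: [-0.0, 0.4, -0.3]
grip_width: -0.0
finger_force: 0.0
```

{"op": "play_rows", "data": {"plan": [[[0,0,0.07],[0,0,0],1],[[0,0,0.05],[0,0,0],1],[[0,0,0],[0,0,0],1]]}}

```text
clock: 13.52
position: [0.4947, 0.0194, 0.0872]
tool_rot: [-3.142, -0.001, -0.0]
force: [0.4, 0.2, 7.0]
grip_width: -0.0
finger_force: 3.4
```

{"op": "play_rows", "data": {"plan": [[[0,0,-1],[0,0,0],1],[[0,0,-1],[0,0,0],1],[[0,0,-1],[0,0,0],1],[[0,0,0],[0,0,0],1]]}}

```text
clock: 14.02
position: [0.4951, 0.0194, 0.1634]
tool_rot: [-3.141, -0.003, -0.0]
force: [-0.1, -1.7, -0.2]
grip_width: -0.0001
finger_force: 0.0
```

```bash
python3 chk.py .4785 .020 pics/w4.png
```

```text
[0.49511149 0.01941955 0.16341286] 14.025
0.46 12 z 0.0738 y [0.03  0.031]
0.464 73 z 0.0734 y [0.009 0.031]
0.468 152 z 0.0733 y [0.008 0.031]
0.472 182 z 0.0727 y [0.008 0.031]
0.476 186 z 0.0722 y [0.008 0.031]
0.48 145 z 0.0724 y [0.008 0.032]
0.484 164 z 0.073 y [0.008 0.032]
0.488 149 z 0.0737 y [0.008 0.032]
0.492 151 z 0.0744 y [0.008 0.032]
0.496 214 z 0.075 y [0.008 0.031]
0.5 116 z 0.0716 y [0.008 0.031]
```

Argon is on. Now the pump.

{"op": "play_rows", "data": {"plan": [[[0,0,-1],[0,0,0],1],[[0,0,-1],[0,0,0],1],[[0.44,1,0],[0,0,0],1],[[0,1,0],[0,0,0],1],[[0,1,0],[0,0,0],1],[[0,1,0],[0,0,0],1],[[0,1,0],[0,0,0],1],[[0,1,0],[0,0,0],1],[[0,1,0],[0,0,0],1],[[0,1,0],[0,0,0],1],[[0,1,0],[0,0,0],1],[[0,1,0],[0,0,0],1],[[0,1,0],[0,0,0],1],[[0,0.44,0.5],[0,0,0],1],[[0,0,1],[0,0,0],1],[[0,0,1],[0,0,0],1],[[0,0,0.7],[0,0,0],1],[[0,0,0],[0,0,0],1]]}}

```text
clock: 16.32
position: [0.5046, -0.2659, 0.1305]
tool_rot: [-3.14, 0.002, 0.0]
force: [-0.3, -0.9, 0.3]
grip_width: 0.0005
finger_force: 0.0
```

```bash
python3 chk.py .489 -.267 pics/w5.png
```

```text
[ 0.50464081 -0.26592147  0.13048572] 16.325
0.491 5 z 0.0739 y [-0.282 -0.281]
0.495 18 z 0.075 y [-0.282 -0.265]
0.499 84 z 0.0772 y [-0.282 -0.259]
0.503 166 z 0.0796 y [-0.282 -0.259]
0.507 370 z 0.0795 y [-0.282 -0.26 ]
0.511 318 z 0.0738 y [-0.282 -0.26 ]
```

View pics/w5.png

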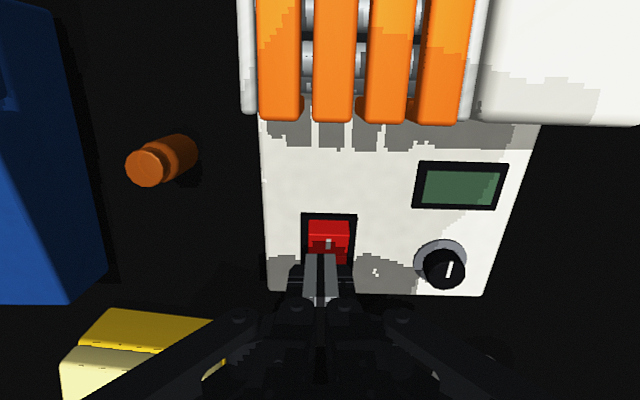

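The rocker's raised end is at (328,240), about 5 mm to the right. I'll correct for that and press.

{"op": "play_rows", "data": {"plan": [[[0,0.2,0.7],[0,0,0],1],[[0,0,0.6],[0,0,0],1],[[0,0,0.1],[0,0,0],1],[[0,0,0.08],[0,0,0],1],[[0,0,0.08],[0,0,0],1],[[0,0,0.08],[0,0,0],1],[[0,0,0.06],[0,0,0],1],[[0,0,0.06],[0,0,0],1],[[0,0,0],[0,0,0],1]]}}

```text
clock: 17.5
position: [0.5054, -0.2717, 0.0882]
tool_rot: [3.141, -0.0, -0.0]
force: [-0.3, -0.4, 3.0]
grip_width: -0.0
finger_force: 1.9
```

{"op": "play_rows", "data": {"plan": [[[0,0,0.05],[0,0,0],1],[[0,0,0],[0,0,0],1],[[0,0,-1],[0,0,0],1],[[0,0,-1],[0,0,0],1],[[0,0,-1],[0,0,0],1],[[0,0,0],[0,0,0],1]]}}

```text
clock: 18.25
position: [0.5059, -0.272, 0.1633]
tool_rot: [3.14, -0.002, -0.0]
force: [0.1, 0.3, -0.1]
grip_width: -0.0
finger_force: 0.0
```

```bash
python3 chk.py .489 -.270 pics/w6.png
```

```text
[ 0.50590006 -0.27201628  0.16327559] 18.25
0.471 8 z 0.0619 y [-0.262 -0.257]
0.475 13 z 0.0729 y [-0.261 -0.258]
0.479 25 z 0.0731 y [-0.281 -0.258]
0.483 26 z 0.0727 y [-0.261 -0.258]
0.487 86 z 0.0722 y [-0.282 -0.259]
0.491 109 z 0.0724 y [-0.282 -0.259]
0.495 163 z 0.073 y [-0.282 -0.259]
0.499 147 z 0.0737 y [-0.282 -0.259]
0.503 150 z 0.0744 y [-0.283 -0.26 ]
0.507 226 z 0.0748 y [-0.282 -0.26 ]
0.511 84 z 0.0713 y [-0.281 -0.26 ]
```

All three rockers are over, and the tool is clear of everything. Handing in.

```bash
python3 -c "
from workcell import bot
print(bot.job_done())"
```

```text
the job is handed in; nothing more can be done
None
```

I switched on the extractor, then the argon controller, then the pump with light presses (7 N was the highest wrist reading after a press). The wrist camera showed each rocker over, and I handed the job in at about 18 s; no verdict came back.

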